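Make up two shell-casting kits in card trays

TASK

Make up the two casting kits from the stock on the bench, seating every item flat on the floor of its cut-out and right way up. The tray with three cut-outs gets the large dome in its big square, the mixing cup in its small square and the rotary cutter lying along the long slot; the tray with two cut-outs gets the tape roll, lying flat, in its big square and the small dome in its small square. Leave the lidded jar and the cork block where they stand.

Things in the scene. Friction and masses are not known exactly. Their poses are not given: they have to be found in the camera images.
- dome_large: large off-white plaster dome former, solid, standing dome up: 66 mm diameter, straight vertical skirt for the lowest 26 mm, then rounded to 54 mm high. Origin: centre of its flat underside; z up.
- dome_small: small off-white plaster dome former, same shape but smaller: 48 mm diameter, straight vertical skirt for the lowest 24 mm, 43 mm high. Origin: centre of its flat underside; z up.
- cup: open white plastic mixing cup, mouth up, 62 mm high, slightly conical: 48 mm diameter at the base, 57 mm at the rim, wall 3 mm. Origin: centre of its underside; z up.
- tape_roll: roll of cream paper tape on a card core, lying flat: 62 mm outer diameter, about 38 mm open core, 36 mm high. Origin: centre of its underside, on the core's axis; z up.
- rotary_cutter: rotary cutter lying flat, 150 mm long: light wooden handle, upright-sided, 26 to 30 mm wide, 24 mm thick, from x = -75 to +31 mm, then a black guard with a round steel blade (46 mm diameter, centred at x = +52 mm, 6 to 18 mm up). Origin: on the underside at mid-length, near the balance point, where the handle is 26 mm wide; x along the handle towards the blade, z up.
- tray_three: fixed brown card kit tray with three cut-outs: 180 (x) by 200 mm (y), 14 mm thick; cut-outs 8 mm deep, their floors 6 mm above the bench. In its frame: big square 84 mm wide centred at (+38, +48) mm; small square 64 mm wide at (+38, -52) mm; long slot 64 (x) by 176 mm (y) at (-50, 0) mm. Origin: centre of its underside; z up. It lies left or right of the stock, turned up to 15 degrees.
- tray_two: fixed brown card kit tray with two cut-outs: 104 (x) by 200 mm (y), 14 mm thick; cut-outs 8 mm deep, their floors 6 mm above the bench. In its frame: big square 84 mm wide centred at (0, +46) mm; small square 64 mm wide at (0, -50) mm. Origin: centre of its underside; z up. It lies on the other side of the stock, turned up to 15 degrees.
- jar: bystander among the stock: round amber glass jar with a steel lid, 52 mm diameter, 62 mm high. Origin: centre of its underside. Leave it.
- cork_block: bystander among the stock: cork sanding block, 62 mm (x) by 42 mm (y) by 30 mm high. Origin: centre of its underside. Leave it.

How it is judged:
By the outcome, as a careful person would: the job done as asked, in the order asked, and still so for the second after the job is handed in, with the robot touching nothing.
It also fails if it takes over 131 s, if anything falls off the work surface, if the arm or the gripper's body presses on something with over 40 N, if the wrist force passes 120 N, or if a joint passes its speed limit or range.

ROBOT

A 7-joint arm with a two-finger parallel gripper is mounted at the origin on the work surface. World frame = base frame: x ahead of the robot, y to its left, z up, the work surface at z = 0. Lengths are in m, angles in degrees, forces in N, time in s.
With the tool pointing down it reaches from about 0.425 to 0.925 m from the base axis. Payload 6.8 kg.
Tool frame: the origin (TCP) lies at the very end of the fingers, on their centre line; the grasp point (between the pads) lies 19 mm behind it; z points along the fingers, y is the line along which they close (so a half turn about z gives the same grasp; the last joint's range is limited). The gripper opens to 85 mm and grips with 20 to 120 N. Pads are 22 mm wide; open, the fingers measure 114 mm over their backs; the gripper's body (76 mm by 85 mm) begins 54 mm behind the grasp point. The pads swing forward as they close: fully open they stand 13 mm farther back than shut.
Start: joints at [-73.574, 27.33, 1.283, 89.118, -0.659, 63.558, -4.761], TCP at [0.26, 0.623, 0.2] pointing down, gripper open.
Joint ranges: [-169.35, 169.35], [-19.33, 120.38], [-80.79, 83.38], [13.8, 139.57], [-78.32, 258.32], [9.67, 109.79], [-169.56, 169.56]. Speed limits (degrees/s): [136.94, 136.94, 180, 180, 180, 180, 180].

INTERFACE

Orientations are given as a 3x3 rotation matrix whose columns are the frame's x, y, z axes.
In Python, from station import ctrl, grab_frame gives the robot as it stands.
- The arm moves only by the tool play_rows, never from a script. Its argument "series" is a list that holds one entry, the list of rows, each a list of 7 numbers: the finger opening in mm, from 0 to 85.4, then the shift along the tool's x, y, z in units of 40 mm (1.0 is 40 mm), then the turn, a rotation vector about the tool's x, y, z in units of 5 degrees (1.0 is 5 degrees). In form: [[[gripper, dx, dy, dz, rx, ry, rz], ...]]. A call has exactly 8 rows; each row is the pose to reach, as a shift and turn from the pose commanded when the call began, along the tool's axes at that moment; what a row does not reach only later rows make up. A row lasts 1/8 s, in which the tool goes at most 62.5 mm and 10.7 degrees, less where a joint would pass 70% of its speed; a pose out of reach is approached as far as the arm can. A call with a gripper value outside its range is refused whole. The fingers move at their own pace and stop on an object; "squeeze" is the grip in N (left out, the last holds). Time passes only in rows, so rows that repeat a pose let the fingers close, or fill a call up. It gives the time, the measured TCP pose, the force, the opening and the grip force at its end, in the units of the state.
- ctrl.sense(): the state, without advancing time (a new reading comes with each control period).
- grab_frame(name): name is "scene" or "top" or "wrist"; returns a dict with "frame" (420x560x3 uint8, red, green, blue), "camera_matrix" (3x3 intrinsics, pixels), "rvec" (rotation vector, rad) and "tvec" (3), from world to camera coordinates, as OpenCV has them. Camera axes: x right, y down, z forward; pixel columns grow to the right and rows downward; lengths in m; the calibration is good to about 2 mm. A picture is of the moment at which its call begins. There is no depth.
- ctrl.hand_in(): hands the job in; it is judged then, once.
The state is a dict: "clock": time; "joints": joint angles; "joint_velocities": joint speeds; "joint_torque": joint torques, N m; "tcp_pos": TCP position; "eef_rot": TCP orientation; "wrist_force": force on the tool from outside, world axes, zero at the start; "ft_torque": the same for the moment, N m; "grip_width": opening from 0.0 (shut) to 1.0 (fully open); "gripper_force": force on a finger pad.
Only numpy, scipy, OpenCV 4.12 (cv2) and the standard library are available. Lean on these libraries where they do the work, as an engineer would, in place of code of your own. Each camera call takes 0.05 s, during which the arm holds its last target. There are 200 camera calls.

## Working session

There is one attempt and no reset: what is moved stays moved. The work goes in short steps, Python scripts to look and compute and a tool call to move; the robot and the scene stay as the last step left them, time stands still between calls to the robot, and variables do not carry over. Pictures are saved under pics/ and viewed, at most 14 in all, crops included, and the job is handed in when it is done.

Besides the shell and the picture viewer there is one more tool, called after "Emit:" as name(argument=value, ...), one argument or row to a line, values as JSON. play_rows: Moves the arm, as the interface text tells. Its arguments: {"type":"object","properties":{"series":{"type":"array"},"squeeze":{"type":"number"}},"required":["series"]}

```bash
mkdir -p pics; ls; python3 - <<'E'
from station import ctrl, grab_frame
import cv2,numpy as np
s=ctrl.sense(); print(s['clock'],s['tcp_pos'],s['eef_rot'],s['grip_width'])
for n in ['scene','top']:
    f=grab_frame(n); cv2.imwrite(f'pics/{n}0.png',f['frame'][:,:,::-1]); np.savez(f'{n}0.npz',**f)
    R=cv2.Rodrigues(np.array(f['rvec'],float))[0]; print(n,f['camera_matrix'],-R.T@np.array(f['tvec']).ravel())
E
```

```text
pics
0.0 [0.25938505 0.62245293 0.19872194] [[-9.23080699e-01  3.84605926e-01 -5.51636278e-04]
 [ 3.84606287e-01  9.23079064e-01 -1.74532724e-03]
 [-1.62059301e-04 -1.82324067e-03 -9.99998325e-01]] 1.002286728608006
scene [[425.51416573   0.         272.01456005]
 [  0.         425.51416573 202.20571474]
 [  0.           0.           1.        ]] [0.97637862 0.5649681  0.62631751]
top [[534.32146412   0.         280.61563774]
 [  0.         534.32146412 212.59319527]
 [  0.           0.           1.        ]] [0.28877316 0.01922031 1.29963095]
```

View pics/scene0.png

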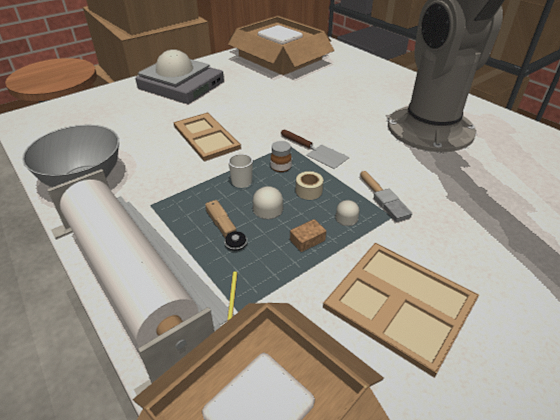

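View pics/top0.png

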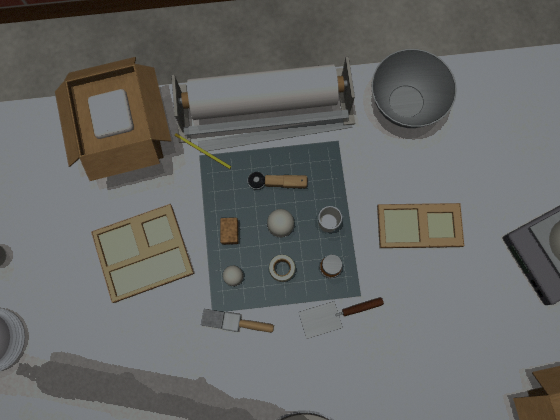

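Scene: mat with large dome (scene 267,202 / top 280,222), cup (240,170 / 330,219), tape (309,184 / 282,268), small dome (347,211 / 233,275), cutter (225,225 / 280,181), jar (top 332,265), cork (top 229,231); tray_three at top (142,252), tray_two at top (420,226).

```bash
cat > h.py <<'E'
import cv2,numpy as np
def cam(f):
    R=cv2.Rodrigues(np.array(f['rvec'],float))[0]; t=np.array(f['tvec'],float).ravel()
    return np.array(f['camera_matrix'],float),R,t
def ray(f,p):
    K,R,t=cam(f); p=np.atleast_2d(np.array(p,float))
    d=np.c_[p,np.ones(len(p))]@np.linalg.inv(K).T@R
    return -R.T@t,d/np.linalg.norm(d,axis=1)[:,None]
def plane(f,p,z):
    c,d=ray(f,p); return c+d*((z-c[2])/d[:,2])[:,None]
def proj(f,P):
    K,R,t=cam(f); q=(np.atleast_2d(P)@R.T+t)@K.T; return q[:,:2]/q[:,2:]
def tri(f1,p1,f2,p2):
    out=[]
    for a,b in zip(np.atleast_2d(p1),np.atleast_2d(p2)):
        c1,d1=ray(f1,a);c2,d2=ray(f2,b);d1,d2=d1[0],d2[0]
        s=np.linalg.lstsq(np.c_[d1,-d2],c2-c1,rcond=None)[0]
        x,y=c1+s[0]*d1,c2+s[1]*d2; out.append(np.r_[(x+y)/2,np.linalg.norm(x-y)])
    return np.array(out)
E
python3 - <<'E'
from h import *
T=np.load('top0.npz');S=np.load('scene0.npz')
np.set_printoptions(precision=4,suppress=True)
pts=dict(domeL=(280,222),domeS=(233,275),cup=(330,219),tape=(282,268),cutA=(257,180),cutB=(306,182),t3=(142,252),t2=(420,226),jar=(332,265),cork=(229,231))
for k,p in pts.items():
    P=plane(T,p,0.02)[0]; print(k,P,np.hypot(*P[:2]))
print(proj(T,[[0,0,0],[.26,.62,.2]]),proj(S,[[0,0,0],[.26,.62,.2]]))
# tray outlines: hsv
for n,f,rois in (('top',T,dict(t3=(80,195,195,310),t2=(365,195,475,260))),('scene',S,dict(t3=(315,235,485,375),t2=(165,105,248,165)))):
    hsv=cv2.cvtColor(f['frame'],cv2.COLOR_RGB2HSV)
    for k,(a,b,c,d) in rois.items():
        m=((hsv[...,1]>60)&(hsv[...,2]>60)).astype(np.uint8)*255
        M=np.zeros_like(m);M[b:d,a:c]=m[b:d,a:c]
        cs=cv2.findContours(M,cv2.RETR_EXTERNAL,cv2.CHAIN_APPROX_NONE)[0];c0=max(cs,key=cv2.contourArea)
        hull=cv2.convexHull(c0);q=cv2.approxPolyDP(hull,6,True)[:,0]
        print(n,k,cv2.contourArea(c0),q.tolist())
        x,y=np.mean(q,0).astype(int); print(hsv[y,x],hsv[b:d:20,x].tolist())
E
```

```text
domeL [ 0.5668 -0.0055  0.02  ] 0.56682383569735
domeS [0.4504 0.1209 0.02  ] 0.46629265501197326
cup [ 0.5605 -0.1282  0.02  ] 0.5749465791964655
tape [0.4539 0.0023 0.02  ] 0.4538941850576405
cutA [0.6799 0.0396 0.02  ] 0.6810921380289863
cutB [ 0.661  -0.0813  0.02  ] 0.66594213362062
t3 [0.5306 0.3348 0.02  ] 0.6273635824082592
t2 [ 0.5183 -0.3444  0.02  ] 0.6222883756075679
jar [ 0.4476 -0.1179  0.02  ] 0.4628555996579132
cork [0.5585 0.1208 0.02  ] 0.5713796928848454
[[305.7758 469.4361]
 [-19.2775 389.0479]] [[429.9214 127.7586]
 [727.129  249.7972]]
top t3 6148.0 [[170, 204], [192, 273], [112, 302], [91, 232]]
[ 22  78 124] [[105, 15, 133], [20, 86, 122], [21, 78, 124], [21, 78, 124], [39, 26, 127], [103, 14, 131]]
top t2 3480.0 [[459, 203], [463, 245], [380, 247], [379, 204]]
[ 18  95 123] [[105, 15, 132], [18, 98, 125], [18, 104, 108], [105, 15, 132]]
scene t3 10804.5 [[374, 243], [478, 294], [435, 374], [323, 307]]
[ 15 104 130] [[33, 11, 205], [30, 13, 202], [20, 65, 203], [15, 102, 180], [20, 66, 204], [20, 65, 203], [15, 113, 77]]
scene t2 1702.0 [[174, 122], [208, 113], [240, 148], [204, 160]]
[16 97 89] [[26, 9, 206], [21, 66, 204], [20, 69, 203]]
```

Emit:
play_rows(
  series=[
    [[85,-1.2,-0.6,-0.6,0,0,-0.6],[85,-2.4,-1.2,-1.2,0,0,-1.2],[85,-3.6,-1.8,-1.8,0,0,-1.8],[85,-4.8,-2.4,-2.4,0,0,-2.4],[85,-6,-2.9,-3,0,0,-3],[85,-7.2,-3.4,-3.5,0,0,-3.6],[85,-8.4,-3.9,-3.75,0,0,-4.2],[85,-9.06,-4.14,-3.75,0,0,-4.52]],
  ],
)

```text
clock: 1.1
tcp_pos: [0.533, 0.3277, 0.3506]
eef_rot: [[-1.0, 0.003, 0.002], [0.003, 1.0, -0.0], [-0.002, -0.0, -1.0]]
wrist_force: [-1.1, 0.1, -0.1]
grip_width: 0.993
gripper_force: 0.0
```

```bash
cat > snap.py <<'E'
import sys
from h import *
from station import ctrl, grab_frame
s=ctrl.sense(); print(s['clock'],np.round(s['tcp_pos'],4),np.round(s['eef_rot'],3).tolist(),np.round(s['joints'],0),s['grip_width'],s['gripper_force'],np.round(s['wrist_force'],1))
for n in sys.argv[2:]:
    f=grab_frame(n); np.savez(f'{n}{sys.argv[1]}.npz',**f); cv2.imwrite(f'pics/{n}{sys.argv[1]}.png',f['frame'][:,:,::-1])
E
python3 snap.py 1 wrist; python3 -c "
from h import *
f=np.load('wrist1.npz');K,R,t=cam(f);print(K,-R.T@t);print(R)"
```

```text
1.1 [0.533  0.3277 0.3506] [[-1.0, 0.003, 0.002], [0.003, 1.0, -0.0], [-0.002, -0.0, -1.0]] [-42.  17.   7.  85.  -2.  78.  54.] 0.9934310930046163 0.0 [-1.1  0.1 -0.1]
[[331.2315611    0.         278.74823097]
 [  0.         331.2315611  206.51797285]
 [  0.           0.           1.        ]] [0.46109439 0.32820271 0.52371685]
[[ 3.19791330e-03  9.99994871e-01 -1.75120145e-04]
 [ 9.59910004e-01 -3.02063966e-03  2.80292098e-01]
 [ 2.80290132e-01 -1.06444941e-03 -9.59914740e-01]]
```

View pics/wrist1.png

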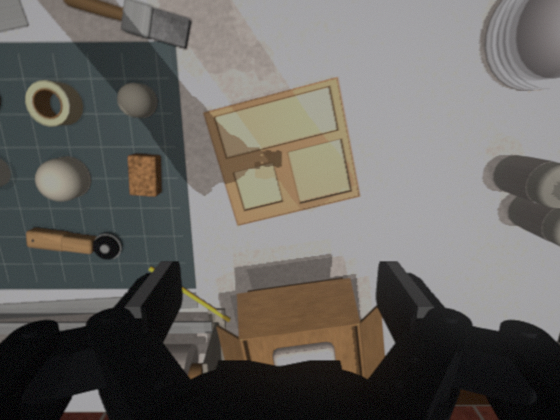

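Wrist view 1: tray_three with corners near (207,112), (338,79), (359,194), (240,223), its long slot to the robot side (upper), small square at (258,187), big at (320,170).

Emit:
play_rows(
  series=[
    [[85,0.1,-1.1,0,0,0,0],[85,0.2,-2.2,0,0,0,0],[85,0.3,-3.3,0,0,0,0],[85,0.4,-4.4,0,0,0,0],[85,0.5,-5.5,0,0,0,0],[85,0.5,-6.6,0,0,0,0],[85,0.5,-7.6,0,0,0,0],[85,0.5,-8.2,0,0,0,0]],
  ],
)

```text
clock: 2.15
tcp_pos: [0.5097, 0.0008, 0.3495]
eef_rot: [[-1.0, 0.003, -0.001], [0.003, 1.0, -0.0], [0.001, -0.0, -1.0]]
wrist_force: [0.8, -0.0, -0.8]
grip_width: 0.992
gripper_force: 0.0
```

```bash
python3 snap.py 2 wrist
```

```text
2.15 [0.5097 0.0008 0.3495] [[-1.0, 0.003, -0.001], [0.003, 1.0, -0.0], [0.001, -0.0, -1.0]] [-23.   5.  17. 100.  -1.  75.  84.] 0.992270964025695 0.0 [ 0.8 -0.  -0.8]
```

Emit:
play_rows(
  series=[
    [[85,0,-1.1,0,0,0,0],[85,0,-2.2,0,0,0,0],[85,0,-3.3,0,0,0,0],[85,0,-4.4,0,0,0,0],[85,0,-5.5,0,0,0,0],[85,0,-6.6,0,0,0,0],[85,0,-7.6,0,0,0,0],[85,0,-8.2,0,0,0,0]],
  ],
)

```text
clock: 3.2
tcp_pos: [0.5099, -0.3264, 0.3491]
eef_rot: [[-1.0, 0.002, -0.001], [0.002, 1.0, 0.0], [0.001, -0.0, -1.0]]
wrist_force: [-0.2, 0.6, 0.4]
grip_width: 0.999
gripper_force: 0.0
```

```bash
python3 snap.py 3 wrist; python3 -c "
import cv2,numpy as np
a=cv2.imread('pics/wrist2.png');b=cv2.imread('pics/wrist3.png')
cv2.imwrite('pics/m23.png',np.vstack([a[:300],b[:300]]))"
```

```text
3.2 [ 0.5099 -0.3264  0.3491] [[-1.0, 0.002, -0.001], [0.002, 1.0, 0.0], [0.001, -0.0, -1.0]] [  2.  16.  32.  89.  -9.  77. 125.] 0.9987918355675843 0.0 [-0.2  0.6  0.4]
```

View pics/m23.png

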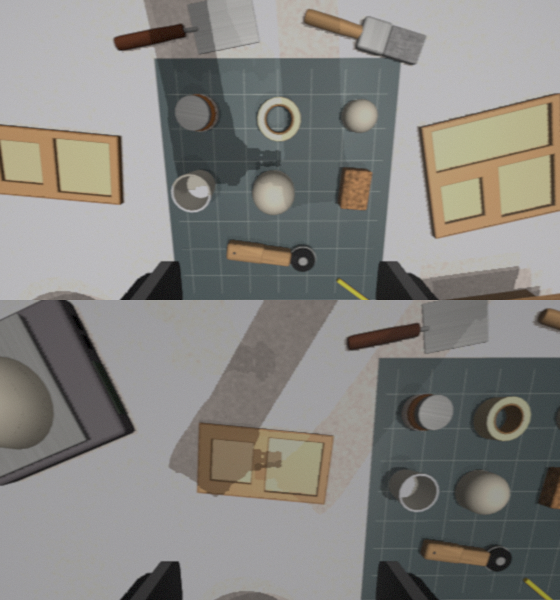

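Wrist 2/3: mat with jar (195,112), tape (279,118), small dome (360,115), cup (193,190), large dome (272,193), cork (356,188), cutter (228,250)→blade (302,258); tray_two in wrist 3 at about (265,163), big square on the right.

```bash
cat > meas.py <<'E'
from h import *
np.set_printoptions(precision=4,suppress=True)
def tray(f,roi,nx,ny,z=.014):
    a,b,c,d=roi; hsv=cv2.cvtColor(f['frame'],cv2.COLOR_RGB2HSV)[b:d,a:c]
    hsv=cv2.resize(hsv,None,fx=4,fy=4,interpolation=cv2.INTER_LINEAR)
    m=(hsv[...,1]>50).astype(np.uint8)
    c0=max(cv2.findContours(m,cv2.RETR_EXTERNAL,cv2.CHAIN_APPROX_NONE)[0],key=cv2.contourArea)[:,0]
    P=plane(f,(c0+.5)/4-.5+[a,b],z)[:,:2].astype(np.float32)*1000
    (cx,cy),(w,h),ang=cv2.minAreaRect(P)
    box=cv2.boxPoints(((cx,cy),(w,h),ang))
    pix=None
    # refine: fit line to each side's points
    L=[]
    for i in range(4):
        p,q=box[i],box[(i+1)%4]; u=(q-p)/np.linalg.norm(q-p); n=np.array([-u[1],u[0]])
        s=(P-p)@u; e=np.abs((P-p)@n); k=(e<6)&(s>15)&(s<np.linalg.norm(q-p)-15)
        vx,vy,x0,y0=cv2.fitLine(P[k],cv2.DIST_HUBER,0,.01,.01).ravel(); L.append((vx,vy,x0,y0))
    C=[]
    for i in range(4):
        a1,b1=L[i-1],L[i]; s=np.linalg.solve(np.array([[a1[0],-b1[0]],[a1[1],-b1[1]]]),np.array([b1[2]-a1[2],b1[3]-a1[3]])); C.append([a1[2]+s[0]*a1[0],a1[3]+s[0]*a1[1]])
    C=np.array(C); 
    return C
def rep(n,C):
    ed=np.roll(C,-1,0)-C; ln=np.linalg.norm(ed,axis=1); an=np.degrees(np.arctan2(ed[:,1],ed[:,0]))
    print(n,'centre',C.mean(0),'edges',ln,'ang',an)
if __name__=='__main__':
    W1,W2,W3,T,S=[np.load(x+'.npz') for x in('wrist1','wrist2','wrist3','top0','scene0')]
    C3=[tray(W1,(198,70,368,232),180,200),tray(T,(80,195,205,310),0,0),tray(S,(315,235,485,378),0,0)]
    C2=[tray(W3,(188,112,342,212),104,200),tray(T,(370,195,475,260),0,0),tray(S,(168,105,245,165),0,0)]
    for n,C in zip(('W1','T','S'),C3): rep('t3 '+n,C)
    for n,C in zip(('W3','T','S'),C2): rep('t2 '+n,C)
    # heights by triangulating corners between wrist and top/scene
    for A,CA,B,CB,n in((W1,C3[0],S,C3[2],'t3 W-S'),(W1,C3[0],T,C3[1],'t3 W-T'),(W3,C2[0],S,C2[2],'t2 W-S'),(W3,C2[0],T,C2[1],'t2 W-T')):
        for p in CA:
            q=CB[np.argmin(np.linalg.norm(CB-p,axis=1))]
            a=proj(A,np.r_[p/1000,.014]);b=proj(B,np.r_[q/1000,.014]); print(n,tri(A,a,B,b)[0])
E
python3 meas.py
```

```text
t3 W1 centre [528.3839 335.7399] edges [203.5717 183.4979 202.7043 183.1904] ang [ -76.1449   14.2367  103.9409 -166.034 ]
t3 T centre [531.6788 337.0739] edges [204.9335 185.7005 205.2248 185.9027] ang [ -76.1912   13.7374  103.7523 -166.1728]
t3 S centre [533.9733 338.5146] edges [203.7864 191.2368 203.9686 192.1909] ang [ -75.9824   13.7798  103.7494 -166.1653]
t2 W3 centre [ 517.6966 -349.8491] edges [108.1883 203.6669 108.0735 204.0245] ang [ -5.436   84.3824 174.3746 -95.6497]
t2 T centre [ 521.6698 -346.6922] edges [108.8021 205.2772 110.442  204.8761] ang [ -5.4664  84.2638 174.7411 -95.2783]
t2 S centre [ 524.0388 -339.5795] edges [112.5608 221.6089 113.9063 220.2806] ang [ -6.1278  84.3151 174.5476 -95.3343]
t3 W-S [0.4145 0.4133 0.0117 0.0015]
t3 W-S [0.4636 0.2147 0.0115 0.0013]
t3 W-S [0.6457 0.2578 0.0036 0.0011]
t3 W-S [0.5959 0.4589 0.0029 0.0007]
t3 W-T [0.416  0.4105 0.0259 0.0006]
t3 W-T [0.4646 0.2151 0.0178 0.0017]
t3 W-T [0.6451 0.2596 0.0105 0.0042]
t3 W-T [0.5922 0.454  0.0262 0.0048]
t2 W-S [ 0.4546 -0.4472  0.0114  0.0017]
t2 W-S [ 0.565  -0.4592  0.01    0.0058]
t2 W-S [ 0.5842 -0.2516  0.0018  0.0016]
t2 W-S [ 0.472  -0.2397  0.0032  0.0064]
t2 W-T [ 0.4555 -0.4438  0.0177  0.0046]
t2 W-T [ 0.5711 -0.4651 -0.018   0.0036]
t2 W-T [ 0.5874 -0.2521  0.0008  0.0043]
t2 W-T [ 0.4761 -0.2415  0.006   0.0033]
```

```bash
cat > obj.py <<'E'
from meas import *
W1,W2,W3,T,S=[np.load(x+'.npz') for x in('wrist1','wrist2','wrist3','top0','scene0')]
def blob(f,box,kind):
    a,b,c,d=box; im=cv2.resize(f['frame'][b:d,a:c],None,fx=4,fy=4,interpolation=cv2.INTER_LINEAR)
    hsv=cv2.cvtColor(im,cv2.COLOR_RGB2HSV).astype(int)
    if kind=='light': m=(im[...,0].astype(int)>im[...,2]-8)&(hsv[...,2]>75)   # not bluish mat
    if kind=='wood': m=(hsv[...,1]>90)&(hsv[...,0]<25)&(hsv[...,2]>60)
    if kind=='floor': m=(hsv[...,0]>=19)&(hsv[...,0]<35)&(hsv[...,1]>40)
    m=cv2.morphologyEx(m.astype(np.uint8),cv2.MORPH_OPEN,np.ones((5,5)))
    c0=max(cv2.findContours(m,cv2.RETR_EXTERNAL,cv2.CHAIN_APPROX_NONE)[0],key=cv2.contourArea)[:,0]
    return (c0+.5)/4-.5+[a,b]
def cen(c): 
    M=cv2.moments(cv2.convexHull(c.astype(np.float32))); return np.array([M['m10'],M['m01']])/M['m00']
if __name__=='__main__':
    def go(n,boxes):
        cs={}
        for k,(f,bx) in boxes.items():
            c=blob(f,bx,'light'); cs[k]=cen(c); print(n,k,cs[k],'bb',c.min(0),c.max(0))
        ks=list(cs)
        for i in range(len(ks)):
            for j in range(i): print('   ',ks[j],ks[i],tri(boxes[ks[j]][0],cs[ks[j]],boxes[ks[i]][0],cs[ks[i]])[0])
    go('domeL',dict(W1=(W1,(25,150,100,208)),W2=(W2,(245,162,302,222)),W3=(W3,(450,162,520,222)),T=(T,(262,204,300,242))))
    go('domeS',dict(W1=(W1,(108,74,165,124)),W2=(W2,(335,90,387,140)),T=(T,(220,262,248,289))))
    go('tape',dict(W1=(W1,(18,70,82,135)),W2=(W2,(250,90,310,148)),W3=(W3,(470,88,540,148)),T=(T,(265,252,300,286))))
    go('cup',dict(W2=(W2,(165,165,224,217)),W3=(W3,(382,165,445,217)),T=(T,(314,203,348,237))))
    for n,f,bx in(('W2',W2,(215,230,300,275)),('W3',W3,(412,232,496,275)),('T',T,(262,170,312,192))):
        c=blob(f,bx,'wood'); P=plane(f,c,.024)[:,:2].astype(np.float32)*1000; (ctr,sz,an)=cv2.minAreaRect(P); print('handle',n,ctr,sz,an)
    for n,f,bx in(('slot',W1,(210,84,345,158)),('big3',W1,(284,136,356,206)),('small3',W1,(234,164,284,216)),('big2',W3,(263,135,328,200)),('small2',W3,(206,135,256,190))):
        c=blob(f,bx,'floor'); P=plane(f,c,.010)[:,:2].astype(np.float32)*1000; print(n,cv2.minAreaRect(P))
E
python3 obj.py
```

```text
domeL W1 [ 57.1037 180.1487] bb [ 33.375 158.625] [ 80.625 201.625]
domeL W2 [273.9552 192.3519] bb [250.625 166.375] [297.375 215.375]
domeL W3 [489.0421 194.1477] bb [466.375 172.875] [512.625 214.875]
domeL T [279.7546 220.9979] bb [267.125 208.375] [292.375 233.625]
    W1 W2 [ 0.5599 -0.0066  0.0323  0.0042]
    W1 W3 [ 0.5614 -0.0063  0.0332  0.001 ]
    W2 W3 [ 0.5593 -0.0065  0.0329  0.0032]
    W1 T [ 0.5635 -0.0048  0.0361  0.0045]
    W2 T [ 0.6472 -0.0121 -0.3348  0.0003]
    W3 T [ 0.5641 -0.0048  0.0312  0.0054]
domeS W1 [132.1362  99.978 ] bb [115.625  83.125] [148.625 117.125]
domeS W2 [361.2997 115.53  ] bb [344.125  97.625] [378.625 133.125]
domeS T [231.4042 274.6866] bb [221.875 265.125] [241.125 284.125]
    W1 W2 [0.4462 0.1197 0.0291 0.0017]
    W1 T [0.4482 0.1234 0.0386 0.002 ]
    W2 T [0.4479 0.1221 0.0276 0.0064]
tape W1 [ 46.7471 102.7087] bb [23.625 78.125] [ 70.375 127.125]
tape W2 [278.8453 118.4018] bb [255.375  92.625] [302.625 142.875]
tape W3 [509.6518 118.4429] bb [485.625  94.375] [534.125 141.625]
tape T [281.5023 266.7819] bb [268.375 253.375] 
[... 729 characters left out ...]
37792969) (108.25477600097656, 31.137529373168945) 82.02169799804688
handle T (669.8215942382812, -30.71938705444336) (104.18441009521484, 28.80168914794922) 82.27735137939453
slot ((481.92376708984375, 314.8740234375), (63.51242446899414, 157.26573181152344), 13.420083999633789)
big3 ((547.1685180664062, 394.830322265625), (92.59034729003906, 93.64026641845703), 12.864428520202637)
small3 ((577.3740234375, 294.960205078125), (62.958614349365234, 64.46096801757812), 13.75273323059082)
big2 ((519.0725708007812, -305.4712829589844), (91.53240966796875, 92.3903579711914), 89.1209945678711)
small2 ((536.6035766601562, -380.1865539550781), (23.314716339111328, 19.33674430847168), 87.355224609375)
```

Emit:
play_rows(
  series=[
    [[85,-0.2,1.3,0.4,0,0,0],[85,-0.4,2.6,0.8,0,0,0],[66,-0.6,3.9,1.4,0,0,0],[66,-0.8,5.2,2,0,0,0],[66,-1,6.4,2.8,0,0,0],[66,-1.2,7.4,3.6,0,0,0],[66,-1.26,8,4.5,0,0,0],[66,-1.26,8,5,0,0,0]],
  ],
  squeeze=60,
)

```text
clock: 4.25
tcp_pos: [0.5594, -0.0006, 0.1473]
eef_rot: [[-1.0, -0.005, -0.003], [-0.005, 1.0, 0.001], [0.003, 0.001, -1.0]]
wrist_force: [0.4, 0.0, 0.3]
grip_width: 0.768
gripper_force: 0.0
```

```bash
python3 snap.py 4 wrist scene; python3 -c "
import cv2,numpy as np
a=cv2.imread('pics/wrist4.png')[220:420];b=cv2.imread('pics/wrist1.png')[220:420]
s=cv2.imread('pics/scene4.png')[90:250,180:380]
s=cv2.resize(s,(560,448))[:200+248]
cv2.imwrite('pics/m4.png',np.vstack([np.clip(np.vstack([a])*1.8,0,255).astype(np.uint8),s[:390]]))"
```

```text
4.25 [ 0.5594 -0.0006  0.1473] [[-1.0, -0.005, -0.003], [-0.005, 1.0, 0.001], [0.003, 0.001, -1.0]] [-22.  21.  20. 109.  -9.  52.  92.] 0.7682270214171822 0.0 [0.4 0.  0.3]
```

View pics/m4.png

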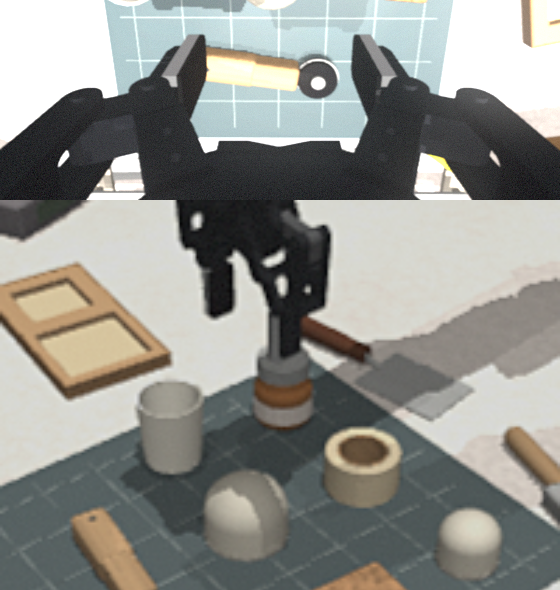

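Wrist 4 (top half): fingertips' inner corners near (205,256) and (353,256); scene crop shows tips near scene pixels (258,131) and (284,145). Checking the height of the true tips against the TCP.

```bash
python3 - <<'E'
from h import *
np.set_printoptions(precision=4,suppress=True)
W=np.load('wrist4.npz');S=np.load('scene4.npz')
K,R,t=cam(W);print('cam',-R.T@t)
for z in (.147,.16,.175,.185):
  P=np.array([[.559+dx,-.0006+dy,z] for dx in(-.011,.011) for dy in(-.033,.033)])
  print(z,'W',proj(W,P).round(0).tolist(),'S',proj(S,P).round(0).tolist())
E
python3 -c "
import cv2
a=cv2.imread('pics/scene4.png')[60:180,220:340];cv2.imwrite('pics/s4.png',cv2.resize(a,(600,600),interpolation=cv2.INTER_CUBIC))"
```

```text
cam [ 0.4884 -0.0009  0.3208]
0.147 W [[219.0, 223.0], [338.0, 224.0], [220.0, 260.0], [336.0, 260.0]] S [[264.0, 145.0], [285.0, 159.0], [256.0, 148.0], [276.0, 163.0]]
0.16 W [[214.0, 231.0], [342.0, 232.0], [216.0, 270.0], [340.0, 271.0]] S [[264.0, 139.0], [285.0, 154.0], [255.0, 143.0], [276.0, 158.0]]
0.175 W [[209.0, 242.0], [348.0, 243.0], [211.0, 284.0], [345.0, 285.0]] S [[264.0, 133.0], [285.0, 147.0], [255.0, 137.0], [276.0, 151.0]]
0.185 W [[204.0, 251.0], [353.0, 252.0], [207.0, 295.0], [349.0, 296.0]] S [[264.0, 129.0], [285.0, 143.0], [255.0, 132.0], [276.0, 147.0]]
```

View pics/s4.png

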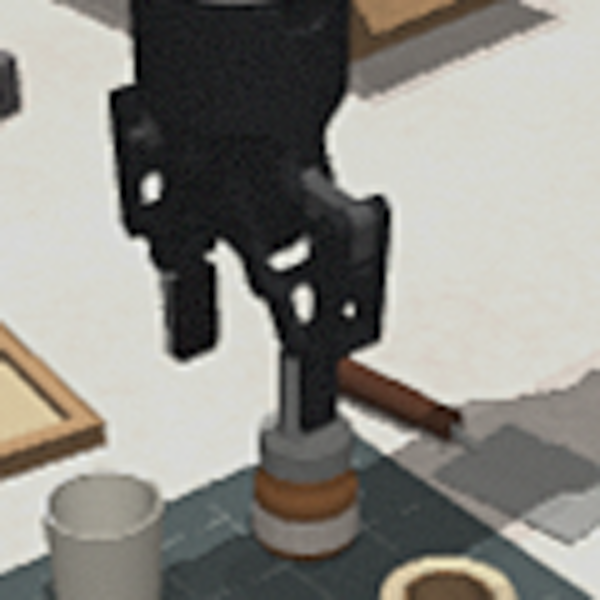

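Both cameras agree the visible tips are about 38 mm above the reported TCP at 66 mm opening (scene tips 256,132 / 280,146). I'll descend partway, open, and check.

Emit:
play_rows(
  series=[
    [[85,0,0,0,0,0,0],[85,0,0,0,0,0,0],[85,0,0,0.6,0,0,0],[85,0,0,1.4,0,0,0],[85,0,0,2.2,0,0,0],[85,0,0,2.9,0,0,0],[85,0,0,3.4,0,0,0],[85,0,0,3.4,0,0,0]],
  ],
)

```text
clock: 5.35
tcp_pos: [0.5602, -0.0054, 0.0133]
eef_rot: [[-1.0, 0.001, -0.001], [0.001, 1.0, -0.0], [0.001, -0.0, -1.0]]
wrist_force: [0.8, -0.1, 0.5]
grip_width: 0.996
gripper_force: 0.0
```

```bash
python3 snap.py 5 wrist scene; python3 -c "
import cv2,numpy as np
a=cv2.imread('pics/scene5.png')[130:230,200:330];a=cv2.resize(a,(780,600),interpolation=cv2.INTER_CUBIC)
w=cv2.resize(cv2.imread('pics/wrist5.png'),(280,210)); a[:210,:280]=np.clip(w*1.5,0,255)
cv2.imwrite('pics/s5.png',a)"
```

```text
5.35 [ 0.5602 -0.0054  0.0133] [[-1.0, 0.001, -0.001], [0.001, 1.0, -0.0], [0.001, -0.0, -1.0]] [-18.  32.  16. 114. -14.  36.  97.] 0.9956209260411837 0.0 [ 0.8 -0.1  0.5]
```

View pics/s5.png

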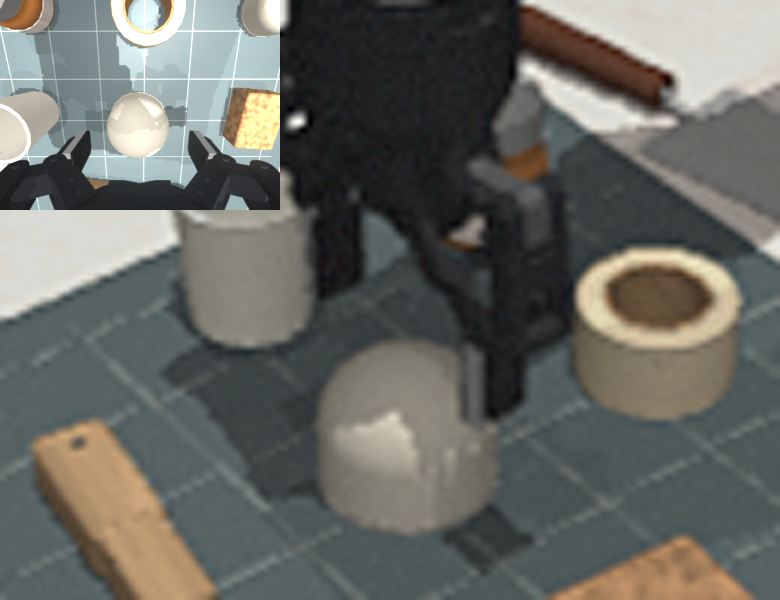

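The fingers straddle the large dome but their tips (scene ≈(280,200)) stand well above the bench. Computing tip height.

```bash
python3 - <<'E'
from h import *
S=np.load('scene5.npz');W=np.load('wrist5.npz')
np.set_printoptions(precision=4,suppress=True)
for p in((278,200),(282,199),(286.5,197)):
  c,d=ray(S,p);d=d[0]
  for y in(.037,.048): print(p,y,c+d*((y-c[1])/d[1]))
for z in(.013,.03,.04,.05,.06): print(z,proj(W,[[.549,.0365,z],[.549,-.0475,z]]).round(0).tolist(),proj(S,[[.571,.0365,z],[.571,.05,z]]).round(0).tolist())
E
```

```text
(278, 200) 0.037 [0.5679 0.037  0.0564]
(278, 200) 0.048 [0.5764 0.048  0.0683]
(282, 199) 0.037 [0.5574 0.037  0.0536]
(282, 199) 0.048 [0.5662 0.048  0.0656]
(286.5, 197) 0.037 [0.5454 0.037  0.0529]
(286.5, 197) 0.048 [0.5544 0.048  0.0648]
0.013 [[354.0, 224.0], [202.0, 224.0]] [[277.0, 216.0], [281.0, 219.0]]
0.03 [[361.0, 235.0], [195.0, 235.0]] [[277.0, 210.0], [281.0, 213.0]]
0.04 [[366.0, 242.0], [190.0, 242.0]] [[277.0, 206.0], [281.0, 210.0]]
0.05 [[372.0, 251.0], [184.0, 251.0]] [[277.0, 203.0], [281.0, 206.0]]
0.06 [[378.0, 261.0], [177.0, 261.0]] [[277.0, 199.0], [281.0, 203.0]]
```

Emit:
play_rows(
  series=[
    [[85,0,0,0.2,0,0,0],[85,0,0,0.4,0,0,0],[85,0,0,0.6,0,0,0],[85,0,0,0.8,0,0,0],[85,0,0,0.95,0,0,0],[85,0,0,0.95,0,0,0],[85,0,0,0.95,0,0,0],[85,0,0,0.95,0,0,0]],
  ],
)

```text
clock: 6.45
tcp_pos: [0.561, -0.0052, -0.024]
eef_rot: [[-1.0, 0.0, 0.001], [0.0, 1.0, 0.0], [-0.001, 0.0, -1.0]]
wrist_force: [1.0, 0.6, -0.4]
grip_width: 0.994
gripper_force: 0.0
```

```bash
python3 snap.py 6 scene; python3 -c "
import cv2,numpy as np
a=cv2.imread('pics/scene6.png')[130:230,200:330];a=cv2.resize(a,(780,600),interpolation=cv2.INTER_CUBIC)
cv2.imwrite('pics/s6.png',a)"
```

```text
6.45 [ 0.561  -0.0052 -0.024 ] [[-1.0, 0.0, 0.001], [0.0, 1.0, 0.0], [-0.001, 0.0, -1.0]] [-17.  35.  15. 114. -16.  32.  98.] 0.9942187328387663 0.0 [ 1.   0.6 -0.4]
```

View pics/s6.png

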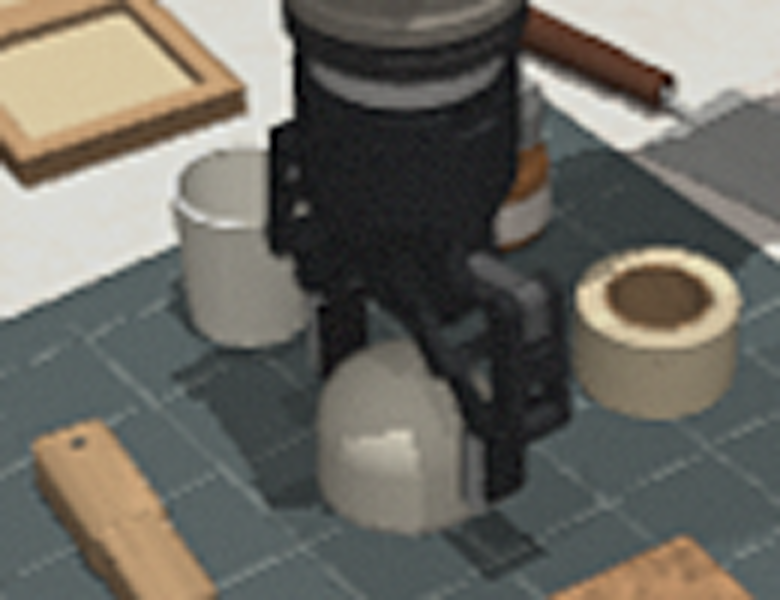

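The tips pass below reported z = 0 without contact: reported TCP is about 30 mm below the true tips. Close and lift.

Emit:
play_rows(
  series=[
    [[55,0,0,0,0,0,0],[55,0,0,0,0,0,0],[55,0,0,0,0,0,0],[55,0,0,0,0,0,0],[55,0,0,0,0,0,0],[55,0,0,0,0,0,0],[55,0,0,-0.2,0,0,0],[55,0,0,-0.4,0,0,0]],
  ],
  squeeze=60,
)

```text
clock: 7.5
tcp_pos: [0.5606, -0.0052, -0.0079]
eef_rot: [[-1.0, 0.0, -0.0], [0.0, 1.0, -0.0], [0.0, -0.0, -1.0]]
wrist_force: [-0.0, 0.1, -2.2]
grip_width: 0.742
gripper_force: 66.4
```

Emit:
play_rows(
  series=[
    [[55,0,0.2,-1.2,0,0,0],[55,0.02,1.2,-2.2,0,0,0],[55,0.05,2.6,-2.4,0,0,0],[55,0.07,4.1,-2.4,0,0,0],[55,0.1,5.6,-2.4,0,0,0],[55,0.12,7.1,-2.4,0,0,0],[55,0.15,8.6,-2.4,0,0,0],[55,0.15,9.92,-2.4,0,0,0]],
  ],
)

```text
clock: 8.5
tcp_pos: [0.5541, 0.3943, 0.0879]
eef_rot: [[-1.0, -0.001, -0.0], [-0.001, 1.0, 0.0], [0.0, 0.0, -1.0]]
wrist_force: [0.9, 0.0, -1.4]
grip_width: 0.743
gripper_force: 67.0
```

Emit:
play_rows(
  series=[
    [[55,0,0,0,0,0,0],[55,0,0,0,0,0,0],[55,0,0,0.4,0,0,0],[55,0,0,0.9,0,0,0],[55,0,0,1.4,0,0,0],[55,0,0,1.7,0,0,0],[55,0,0,1.7,0,0,0],[55,0,0,1.7,0,0,0]],
  ],
)

```text
clock: 9.5
tcp_pos: [0.5554, 0.3919, 0.0202]
eef_rot: [[-1.0, 0.0, 0.001], [0.0, 1.0, 0.001], [-0.001, 0.001, -1.0]]
wrist_force: [-0.1, -0.1, -1.1]
grip_width: 0.739
gripper_force: 67.1
```

```bash
python3 snap.py 7 scene wrist; python3 -c "
import cv2,numpy as np
a=cv2.imread('pics/scene7.png')[200:400,300:500];a=cv2.resize(a,(500,500),interpolation=cv2.INTER_CUBIC)
w=cv2.imread('pics/wrist7.png')[80:330,150:430];w=cv2.resize(w,(300,268))
o=np.zeros((500,800,3),np.uint8);o[:,:500]=a;o[:268,500:]=np.clip(w*1.5,0,255)
cv2.imwrite('pics/s7.png',o)"
```

```text
9.5 [0.5554 0.3919 0.0202] [[-1.0, 0.0, 0.001], [0.0, 1.0, 0.001], [-0.001, 0.001, -1.0]] [-51.  40.  15.  97. -14.  46.  60.] 0.7393175381785411 67.0530104264617 [-0.1 -0.1 -1.1]
```

View pics/s7.png

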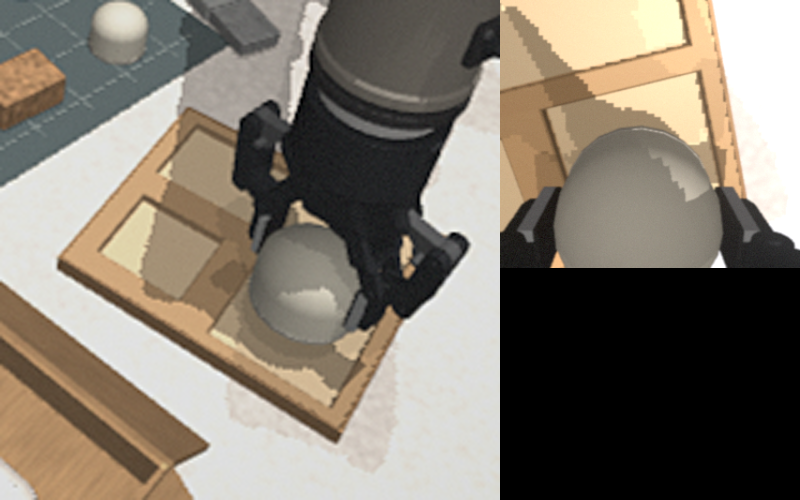

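The dome hangs centred over the big square. Lower, check force, release, rise.

Emit:
play_rows(
  series=[
    [[55,0,0,0.3,0,0,0],[55,0,0,0.6,0,0,0],[55,0,0,0.8,0,0,0],[55,0,0,0.9,0,0,0],[55,0,0,0.94,0,0,0],[55,0,0,0.95,0,0,0],[55,0,0,0.95,0,0,0],[55,0,0,0.95,0,0,0]],
  ],
)

```text
clock: 10.6
tcp_pos: [0.5543, 0.3913, -0.0172]
eef_rot: [[-1.0, 0.0, -0.001], [0.0, 1.0, -0.0], [0.001, -0.0, -1.0]]
wrist_force: [-4.6, -3.8, 9.2]
grip_width: 0.747
gripper_force: 68.1
```

Emit:
play_rows(
  series=[
    [[85,0,0,0,0,0,0],[85,0,0,0,0,0,0],[85,0,0,0,0,0,0],[85,0,0,0,0,0,0],[85,0,0,-0.5,0,0,0],[85,0,0,-1.5,0,0,0],[85,0,0,-2.9,0,0,0],[85,0,0,-4,0,0,0]],
  ],
)

```text
clock: 11.6
tcp_pos: [0.5557, 0.3919, 0.1457]
eef_rot: [[-1.0, 0.001, 0.002], [0.001, 1.0, 0.002], [-0.002, 0.002, -1.0]]
wrist_force: [0.9, 0.2, -0.0]
grip_width: 0.996
gripper_force: 0.0
```

Seated (9 N contact, clean release). On to the cup.

Emit:
play_rows(
  series=[
    [[85,0,-1.3,0,0,0,0],[85,0,-2.7,0,0,0,0],[85,0,-4.1,0,0,0,0],[85,0,-5.5,0,0,0,0],[85,0,-6.9,0,0,0,0],[85,0,-8.3,0,0,0,0],[85,0,-9.7,0,0,0,0],[85,0,-11,0,0,0,0]],
  ],
)

```text
clock: 12.6
tcp_pos: [0.5549, -0.0505, 0.1433]
eef_rot: [[-1.0, 0.001, 0.002], [0.001, 1.0, 0.0], [-0.002, 0.0, -1.0]]
wrist_force: [0.4, -0.5, 0.4]
grip_width: 0.994
gripper_force: 0.0
```

Emit:
play_rows(
  series=[
    [[85,0.1,-1,0,0,0,0],[85,0.1,-1.9,0,0,0,0],[85,0.1,-1.9,0,0,0,0],[85,0.1,-1.9,0,0,0,0],[85,0.1,-1.9,0,0,0,0],[85,0.1,-1.9,0,0,0,0],[85,0.1,-1.9,0,0,0,0],[85,0.1,-1.9,0,0,0,0]],
  ],
)

```text
clock: 13.6
tcp_pos: [0.5507, -0.1241, 0.1416]
eef_rot: [[-1.0, 0.0, -0.0], [0.0, 1.0, 0.0], [0.0, 0.0, -1.0]]
wrist_force: [-0.2, -0.8, -0.3]
grip_width: 0.994
gripper_force: 0.0
```

```bash
python3 snap.py 8 wrist top scene; python3 -c "
import cv2,numpy as np
w=cv2.imread('pics/wrist8.png');t=cv2.imread('pics/top8.png')[190:310,80:220]
o=np.zeros((600,560,3),np.uint8);o[:420]=np.clip(w*1.3,0,255);o[420:,:210]=cv2.resize(t,(210,180))
cv2.imwrite('pics/s8.png',o)"
```

```text
13.6 [ 0.5507 -0.1241  0.1416] [[-1.0, 0.0, -0.0], [0.0, 1.0, 0.0], [0.0, 0.0, -1.0]] [-13.  22.  25. 109. -12.  51. 107.] 0.9937523167623881 0.0 [-0.2 -0.8 -0.3]
```

View pics/s8.png

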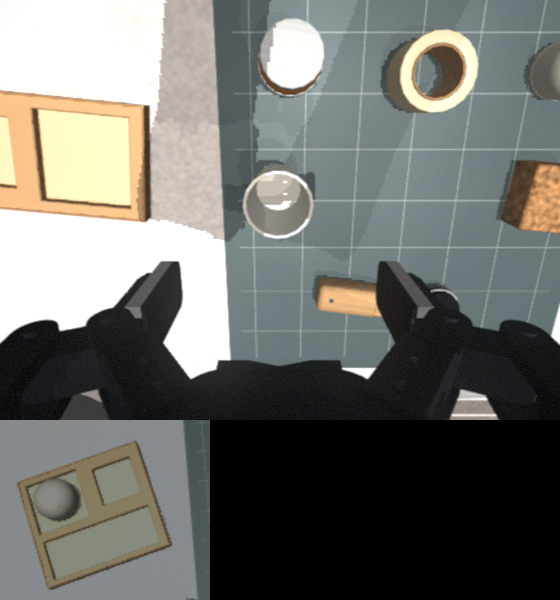

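Wrist 8: cup rim spans (243–313, 168–238), centre (278,203). The large dome sits inside the big square in the top view inset.

```bash
python3 - <<'E'
from h import *
W=np.load('wrist8.npz')
print(plane(W,[[278,203],[243,203],[313,203],[278,168],[278,238]],.062).round(4))
f=np.load('wrist8.npz');S=np.load('scene0.npz')
# rim ellipse centre in the scene picture by contour
a,b,c,d=225,148,256,192
im=cv2.resize(S['frame'][b:d,a:c],None,fx=4,fy=4);
m=(im[...,0].astype(int)>im[...,2]-8)&(im.max(2)>75)
ys,xs=np.nonzero(m);print(xs.min()/4+a,xs.max()/4+a,ys.min()/4+b,ys.max()/4+b)
E
```

```text
[[ 0.5496 -0.1244  0.062 ]
 [ 0.5496 -0.1522  0.062 ]
 [ 0.5496 -0.0967  0.062 ]
 [ 0.5216 -0.1244  0.062 ]
 [ 0.5793 -0.1245  0.062 ]]
225.0 255.75 148.0 191.75
```

Emit:
play_rows(
  series=[
    [[85,0,0,0.8,0,0,0],[85,0,0,1.7,0,0,0],[85,0,0,2.6,0,0,0],[85,0,0,3.3,0,0,0],[85,0,0,3.7,0,0,0],[85,0,0,3.85,0,0,0],[85,0,0,3.85,0,0,0],[85,0,0,3.85,0,0,0]],
  ],
)

```text
clock: 14.75
tcp_pos: [0.5515, -0.1245, -0.0114]
eef_rot: [[-1.0, 0.0, 0.002], [0.0, 1.0, -0.0], [-0.002, -0.0, -1.0]]
wrist_force: [-0.9, -0.0, 0.5]
grip_width: 0.995
gripper_force: 0.0
```

Emit:
play_rows(
  series=[
    [[45,0,0,0,0,0,0],[45,0,0,0,0,0,0],[45,0,0,0,0,0,0],[45,0,0,0,0,0,0],[45,0,0,0,0,0,0],[45,0,0,0,0,0,0],[45,0,0,-0.2,0,0,0],[45,0,0,-0.5,0,0,0]],
  ],
  squeeze=30,
)

```text
clock: 15.75
tcp_pos: [0.5503, -0.1243, 0.008]
eef_rot: [[-1.0, 0.0, -0.001], [0.0, 1.0, 0.0], [0.001, 0.0, -1.0]]
wrist_force: [0.2, 0.2, -0.2]
grip_width: 0.635
gripper_force: 31.6
```

Emit:
play_rows(
  series=[
    [[45,0,0.2,-1.2,0,0,0],[45,-0.1,1.3,-2,0,0,0],[45,-0.2,2.7,-2,0,0,0],[45,-0.3,4.1,-2,0,0,0],[45,-0.4,5.5,-2,0,0,0],[45,-0.5,6.9,-2,0,0,0],[45,-0.6,8.3,-2,0,0,0],[45,-0.71,9.7,-2,0,0,0]],
  ],
)

```text
clock: 16.75
tcp_pos: [0.5792, 0.2654, 0.0886]
eef_rot: [[-1.0, 0.0, 0.001], [0.0, 1.0, 0.0], [-0.001, 0.0, -1.0]]
wrist_force: [0.9, -0.1, 0.3]
grip_width: 0.637
gripper_force: 32.0
```

Emit:
play_rows(
  series=[
    [[45,0,0.77,0,0,0,0],[45,0,0.77,0,0,0,0],[45,0,0.77,0,0,0,0],[45,0,0.77,0.5,0,0,0],[45,0,0.77,1,0,0,0],[45,0,0.77,1.4,0,0,0],[45,0,0.77,1.4,0,0,0],[45,0,0.77,1.4,0,0,0]],
  ],
)

```text
clock: 17.75
tcp_pos: [0.5796, 0.2944, 0.0318]
eef_rot: [[-1.0, 0.001, 0.0], [0.001, 1.0, 0.0], [-0.0, 0.0, -1.0]]
wrist_force: [-0.4, 0.8, -1.1]
grip_width: 0.637
gripper_force: 32.0
```

```bash
python3 snap.py 9 scene wrist; python3 -c "
import cv2,numpy as np
a=cv2.imread('pics/scene9.png')[200:400,300:500];a=cv2.resize(a,(500,500),interpolation=cv2.INTER_CUBIC)
w=cv2.imread('pics/wrist9.png')[80:330,150:430];w=cv2.resize(w,(300,268))
o=np.zeros((500,800,3),np.uint8);o[:,:500]=a;o[:268,500:]=np.clip(w*1.5,0,255)
cv2.imwrite('pics/s9.png',o)"
```

```text
17.75 [0.5796 0.2944 0.0318] [[-1.0, 0.001, 0.0], [0.001, 1.0, 0.0], [-0.0, 0.0, -1.0]] [-46.  37.  19. 101. -16.  45.  71.] 0.6367550366051062 31.958778776970576 [-0.4  0.8 -1.1]
```

View pics/s9.png

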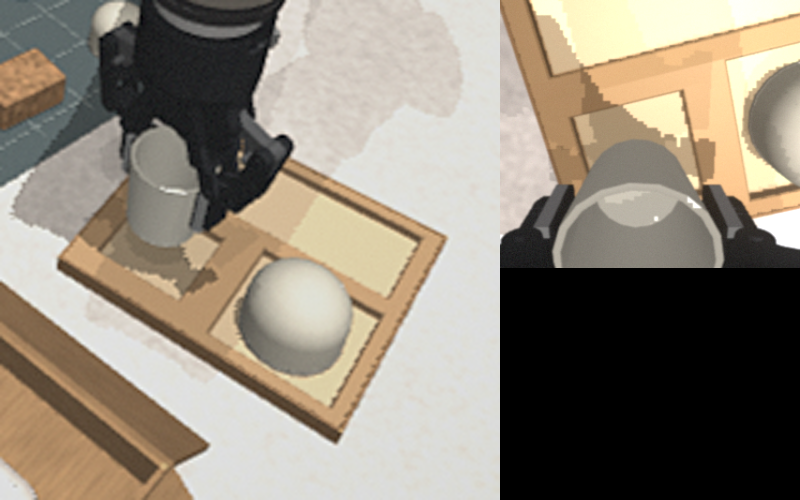

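Dome seated flat; cup hangs over the small square. Lower and release with a limited opening (dome next door).

Emit:
play_rows(
  series=[
    [[45,0,0,0.3,0,0,0],[45,0,0,0.6,0,0,0],[45,0,0,0.8,0,0,0],[45,0,0,0.9,0,0,0],[45,0,0,0.94,0,0,0],[45,0,0,0.96,0,0,0],[45,0,0,0.96,0,0,0],[45,0,0,0.96,0,0,0]],
  ],
)

```text
clock: 18.85
tcp_pos: [0.5794, 0.2942, -0.0055]
eef_rot: [[-1.0, 0.001, -0.0], [0.001, 1.0, 0.0], [0.0, 0.0, -1.0]]
wrist_force: [-4.6, -1.8, 8.8]
grip_width: 0.637
gripper_force: 31.9
```

Emit:
play_rows(
  series=[
    [[70,0,0,0,0,0,0],[70,0,0,0,0,0,0],[70,0,0,0,0,0,0],[70,0,0,-0.1,0,0,0],[70,0,0,-0.7,0,0,0],[70,0,0,-1.7,0,0,0],[70,0,0,-3,0,0,0],[70,0,0,-4,0,0,0]],
  ],
)

```text
clock: 19.85
tcp_pos: [0.5797, 0.2945, 0.1558]
eef_rot: [[-1.0, 0.001, 0.002], [0.001, 1.0, 0.001], [-0.002, 0.001, -1.0]]
wrist_force: [-0.7, 0.6, 0.5]
grip_width: 0.822
gripper_force: 0.0
```

Emit:
play_rows(
  series=[
    [[60,-0.27,-0.96,0,0,0,2],[60,-0.54,-1.92,0,0,0,4],[60,-0.81,-2.88,0,0,0,6],[60,-1.08,-3.84,0,0,0,8],[60,-1.35,-4.8,0,0,0,10],[60,-1.62,-5.76,0,0,0,12],[60,-1.89,-6.72,0,0,0,14],[60,-2.15,-7.66,0,0,0,16]],
  ],
)

```text
clock: 20.85
tcp_pos: [0.6654, -0.0131, 0.1536]
eef_rot: [[-0.168, 0.986, 0.0], [0.986, 0.168, 0.0], [0.0, 0.0, -1.0]]
wrist_force: [0.5, -0.5, -0.5]
grip_width: 0.7
gripper_force: 0.0
```

Emit:
play_rows(
  series=[
    [[60,0,0,0,0,0,1.2],[60,0,0,0,0,0,2.4],[60,0,0,0,0,0,3.6],[60,0,0,0,0,0,3.6],[60,0,0,0,0,0,3.6],[60,0,0,0,0,0,3.6],[60,0,0,0,0,0,3.6],[60,0,0,0,0,0,3.6]],
  ],
)

```text
clock: 21.85
tcp_pos: [0.6651, -0.012, 0.1533]
eef_rot: [[0.139, 0.99, 0.0], [0.99, -0.139, 0.0], [0.0, 0.0, -1.0]]
wrist_force: [-0.6, -0.6, -0.4]
grip_width: 0.704
gripper_force: 0.0
```

```bash
python3 snap.py 10 wrist scene; python3 -c "
import cv2,numpy as np
a=cv2.imread('pics/scene10.png')[200:400,300:500];a=cv2.resize(a,(300,300))
w=cv2.imread('pics/wrist10.png')
o=np.zeros((420,780,3),np.uint8);o[:,:560]=np.clip(w*1.3,0,255);o[:220,560:]=a[40:260,:220]
cv2.imwrite('pics/s10.png',o)"
```

```text
21.85 [ 0.6651 -0.012   0.1533] [[0.139, 0.99, 0.0], [0.99, -0.139, 0.0], [0.0, 0.0, -1.0]] [-36.  37.  48.  95. -30.  62.  13.] 0.7037596824055748 0.0 [-0.6 -0.6 -0.4]
```

View pics/s10.png

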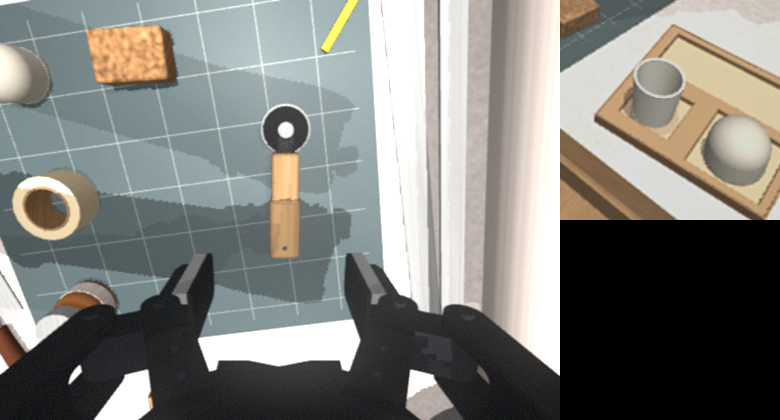

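Cup and dome sit in their squares. Cutter: handle from (285.5,153) to (285,258), blade hub (286,130).

```bash
python3 - <<'E'
from obj import *
W=np.load('wrist10.npz');S=np.load('scene10.npz')
c=blob(W,(262,145,312,262),'wood')
for z in(.020,.024): 
    P=plane(W,c,z)[:,:2].astype(np.float32)*1000; print(z,cv2.minAreaRect(P))
B=plane(W,[286,130],.018)[0];H=plane(W,[[285.5,153],[285,258]],.024);print(B,H)
# height check: handle rear end & blade hub also seen from wrist 2 (302,259 blade hub)
print(tri(W,[286,130],np.load('wrist2.npz'),[302,259]))
u=(B-H[1])[:2];print(np.degrees(np.arctan2(u[1],u[0])),np.linalg.norm(u))
E
```

```text
0.02 ((667.2877197265625, -31.328311920166016), (104.92533111572266, 28.492008209228516), 81.621337890625)
0.024 ((667.3782958984375, -30.15886688232422), (103.55658721923828, 28.12032699584961), 81.62116241455078)
[0.6783 0.0405 0.018 ] [[ 0.6751  0.0207  0.024 ]
 [ 0.6607 -0.0824  0.024 ]]
[[0.6785 0.0399 0.0112 0.0004]]
81.83279753097439 0.12410888907924073
```

Emit:
play_rows(
  series=[
    [[60,0.08,0.13,0.8,0,0,0],[60,0.08,0.13,1.8,0,0,0],[60,0.08,0.13,2.8,0,0,0],[60,0.08,0.13,3.6,0,0,0],[60,0.08,0.13,4.2,0,0,0],[60,0.08,0.13,4.37,0,0,0],[60,0.08,0.13,4.37,0,0,0],[60,0.08,0.13,4.37,0,0,0]],
  ],
)

```text
clock: 22.95
tcp_pos: [0.6718, -0.0097, -0.0201]
eef_rot: [[0.14, 0.99, 0.002], [0.99, -0.14, 0.0], [0.0, 0.002, -1.0]]
wrist_force: [-0.1, -0.8, 0.1]
grip_width: 0.702
gripper_force: 0.0
```

Emit:
play_rows(
  series=[
    [[15,0,0,0,0,0,0],[15,0,0,0,0,0,0],[15,0,0,0,0,0,0],[15,0,0,0,0,0,0],[15,0,0,0,0,0,0],[15,0,0,0,0,0,0],[15,0,0,-0.2,0,0,0],[15,0,0,-0.5,0,0,0]],
  ],
  squeeze=70,
)

```text
clock: 23.95
tcp_pos: [0.6703, -0.0095, -0.0013]
eef_rot: [[0.14, 0.99, -0.001], [0.99, -0.14, -0.0], [-0.0, -0.001, -1.0]]
wrist_force: [0.8, 0.0, -0.6]
grip_width: 0.287
gripper_force: 69.2
```

```bash
python3 snap.py 11 scene
```

```text
23.95 [ 0.6703 -0.0095 -0.0013] [[0.14, 0.99, -0.001], [0.99, -0.14, -0.0], [-0.0, -0.001, -1.0]] [-31.  47.  40.  99. -39.  48.  19.] 0.28663282604460666 69.16373133659363 [ 0.8  0.  -0.6]
```

Emit:
play_rows(
  series=[
    [[15,0.2,-0.2,-1.2,0,0,0],[15,1.1,-0.9,-2.2,0,0,-0.7],[15,2.2,-1.8,-2.5,0,0,-1.4],[15,3.3,-2.6,-2.5,0,0,-2.1],[15,4.4,-3.4,-2.5,0,0,-2.8],[15,5.5,-4.3,-2.5,0,0,-3.5],[15,6.6,-5.1,-2.5,0,0,-4.4],[15,7.59,-5.85,-2.5,0,0,-4.4]],
  ],
)

```text
clock: 25.0
tcp_pos: [0.4803, 0.3256, 0.0991]
eef_rot: [[-0.243, 0.97, 0.0], [0.97, 0.243, 0.001], [0.001, 0.001, -1.0]]
wrist_force: [0.4, 0.9, -0.7]
grip_width: 0.285
gripper_force: 69.2
```

Emit:
play_rows(
  series=[
    [[15,0,0,0,0,0,0],[15,0,0,0,0,0,0],[15,0,0,0.3,0,0,0],[15,0,0,0.8,0,0,0],[15,0,0,1.3,0,0,0],[15,0,0,1.7,0,0,0],[15,0,0,1.8,0,0,0],[15,0,0,1.8,0,0,0]],
  ],
)

```text
clock: 26.0
tcp_pos: [0.4815, 0.3235, 0.0263]
eef_rot: [[-0.241, 0.97, -0.0], [0.97, 0.241, -0.0], [-0.0, -0.0, -1.0]]
wrist_force: [-0.1, -0.1, -1.7]
grip_width: 0.281
gripper_force: 69.2
```

```bash
python3 snap.py 12 scene wrist top; python3 -c "
import cv2,numpy as np
a=cv2.imread('pics/scene12.png')[200:400,300:500];a=cv2.resize(a,(500,500),interpolation=cv2.INTER_CUBIC)
w=cv2.imread('pics/wrist12.png')[20:370,130:430];w=cv2.resize(w,(300,350))
o=np.zeros((500,800,3),np.uint8);o[:,:500]=a;o[:350,500:]=np.clip(w*1.5,0,255)
cv2.imwrite('pics/s12.png',o)"
```

```text
26.0 [0.4815 0.3235 0.0263] [[-0.241, 0.97, -0.0], [0.97, 0.241, -0.0], [-0.0, -0.0, -1.0]] [-68.  37.  38. 112. -33.  43.   3.] 0.2810337135293754 69.2292058467865 [-0.1 -0.1 -1.7]
```

View pics/s12.png

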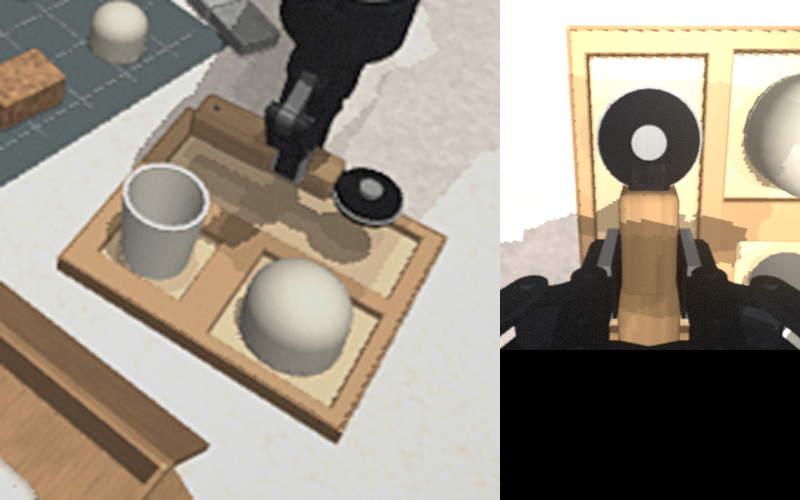

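Cutter parallel to the slot and centred over it. Lower and release.

Emit:
play_rows(
  series=[
    [[15,0,0,0.3,0,0,0],[15,0,0,0.6,0,0,0],[15,0,0,0.85,0,0,0],[15,0,0,0.95,0,0,0],[15,0,0,1,0,0,0],[15,0,0,1.04,0,0,0],[15,0,0,1.04,0,0,0],[15,0,0,1.04,0,0,0]],
  ],
)

```text
clock: 27.15
tcp_pos: [0.4816, 0.3237, -0.0146]
eef_rot: [[-0.241, 0.97, 0.0], [0.97, 0.241, 0.0], [0.0, 0.0, -1.0]]
wrist_force: [-1.5, -1.1, 5.8]
grip_width: 0.279
gripper_force: 70.0
```

Emit:
play_rows(
  series=[
    [[38,0,0,0,0,0,0],[38,0,0,0,0,0,0],[38,0,0,0,0,0,0],[38,0,0,-0.2,0,0,0],[38,0,0,-0.8,0,0,0],[38,0,0,-1.8,0,0,0],[38,0,0,-3,0,0,0],[38,0,0,-4.2,0,0,0]],
  ],
)

```text
clock: 28.15
tcp_pos: [0.4813, 0.3235, 0.1548]
eef_rot: [[-0.241, 0.97, 0.0], [0.97, 0.241, 0.0], [-0.0, 0.0, -1.0]]
wrist_force: [0.6, 0.4, 0.4]
grip_width: 0.439
gripper_force: 0.0
```

Emit:
play_rows(
  series=[
    [[85,-1.2,-0.4,0,0,0,0],[85,-2.5,-0.9,0,0,0,0],[85,-3.8,-1.35,0,0,0,0],[85,-5.1,-1.8,0,0,0,0],[85,-6.4,-2.3,0,0,0,0],[85,-7.63,-2.71,0,0,0,0],[85,-7.63,-2.71,0,0,0,0],[85,-7.63,-2.71,0.5,0,0,0]],
  ],
)

```text
clock: 29.15
tcp_pos: [0.4513, 0.0018, 0.1339]
eef_rot: [[-0.241, 0.971, 0.003], [0.971, 0.241, 0.002], [0.001, 0.004, -1.0]]
wrist_force: [0.6, 1.0, 0.5]
grip_width: 0.994
gripper_force: 0.0
```

```bash
python3 snap.py 13 wrist scene top; python3 -c "
import cv2,numpy as np
a=cv2.imread('pics/scene13.png')[220:380,310:490];a=cv2.resize(a,(240,213))
w=cv2.imread('pics/wrist13.png')
o=np.zeros((420,800,3),np.uint8);o[:,:560]=np.clip(w*1.3,0,255);o[:213,560:]=a
cv2.imwrite('pics/s13.png',o)"
```

```text
29.15 [0.4513 0.0018 0.1339] [[-0.241, 0.971, 0.003], [0.971, 0.241, 0.002], [0.001, 0.004, -1.0]] [-53.  16.  54. 125. -18.  47.  25.] 0.9935931973786507 0.0 [0.6 1.  0.5]
```

View pics/s13.png

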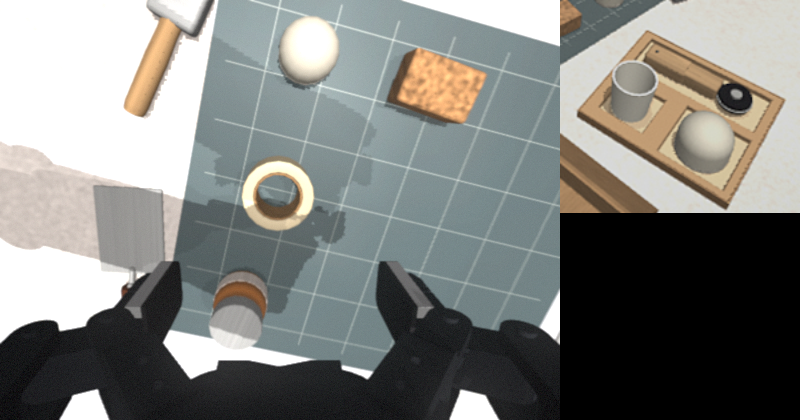

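Tray three is complete: cutter lies in the slot. Wrist 13: tape's top ring centre (278,193), spanning 242–314 by 156–230; small dome at (309,50). That was my last picture; from here I go by numbers.

```bash
python3 - <<'E'
from obj import *
W=np.load('wrist13.npz')
P=plane(W,[[278,193],[242,193],[314,193],[278,156],[278,230]],.036);print(P.round(4),np.linalg.norm(P[1]-P[2]),np.linalg.norm(P[3]-P[4]))
R=np.array([[-.241,.971],[.971,.241]]);print('tool shift',R.T@(P[0,:2]-[.4506,.0018])/.04)
W2=np.load('wrist2.npz');W1=np.load('wrist1.npz')
c=cen(blob(W,(272,8,348,92),'light'));c2=cen(blob(W2,(335,90,387,140),'light'));c1=cen(blob(W1,(108,74,165,124),'light'))
print(c,'domeS',tri(W,c,W2,c2),tri(W,c,W1,c1))
# tray_two again from wrist3 by rim lines, cut-out floors near-edge check
f=W3=np.load('wrist3.npz');hsv=cv2.cvtColor(f['frame'],cv2.COLOR_RGB2HSV)
for y in(140,160): print(y,hsv[y,195:340:4,0].tolist(),hsv[y,195:340:4,2].tolist())
E
```

```text
[[ 0.4493  0.0059  0.036 ]
 [ 0.4199 -0.0014  0.036 ]
 [ 0.4788  0.0132  0.036 ]
 [ 0.4418  0.0361  0.036 ]
 [ 0.4573 -0.0263  0.036 ]] 0.06067133130640529 0.06421330909977548
tool shift [ 0.1073 -0.0067]
[308.2279  50.1329] domeS [[0.4452 0.1196 0.0297 0.0002]] [[0.4461 0.1196 0.0287 0.0019]]
140 [11, 15, 16, 15, 15, 17, 17, 16, 15, 15, 16, 14, 16, 16, 16, 15, 20, 21, 19, 27, 30, 28, 27, 23, 24, 20, 18, 19, 16, 15, 15, 15, 15, 15, 15, 12, 15] [123, 103, 113, 110, 84, 127, 124, 121, 104, 101, 105, 109, 111, 111, 115, 113, 157, 157, 147, 160, 159, 159, 157, 155, 151, 147, 136, 143, 141, 149, 154, 155, 156, 157, 146, 158, 157]
160 [11, 16, 15, 15, 17, 17, 18, 17, 18, 18, 18, 17, 17, 17, 17, 16, 16, 16, 16, 17, 16, 17, 25, 23, 25, 25, 25, 26, 27, 26, 28, 24, 15, 16, 16, 15, 14] [122, 102, 110, 111, 86, 129, 129, 129, 129, 130, 131, 131, 131, 132, 122, 116, 114, 114, 109, 133, 132, 114, 157, 159, 158, 160, 159, 159, 159, 157, 158, 155, 149, 155, 150, 159, 156]
```

Emit:
play_rows(
  series=[
    [[85,0.06,0,0.7,0,0,0],[85,0.06,0,1.6,0,0,0],[85,0.06,0,2.5,0,0,0],[85,0.06,0,3.3,0,0,0],[85,0.06,0,3.8,0,0,0],[85,0.06,0,3.93,0,0,0],[85,0.06,0,3.93,0,0,0],[85,0.06,0,3.93,0,0,0]],
  ],
)

```text
clock: 30.3
tcp_pos: [0.4501, 0.004, -0.0234]
eef_rot: [[-0.242, 0.97, 0.002], [0.97, 0.242, 0.0], [0.0, 0.002, -1.0]]
wrist_force: [0.8, 0.7, -0.2]
grip_width: 0.996
gripper_force: 0.0
```

Emit:
play_rows(
  series=[
    [[50,0,0,0,0,0,0],[50,0,0,0,0,0,0],[50,0,0,0,0,0,0],[50,0,0,0,0,0,0],[50,0,0,0,0,0,0],[50,0,0,0,0,0,0],[50,0,0,-0.2,0,0,0],[50,0,0,-0.5,0,0,0]],
  ],
  squeeze=50,
)

```text
clock: 31.3
tcp_pos: [0.4491, 0.0036, -0.0037]
eef_rot: [[-0.241, 0.97, -0.001], [0.97, 0.241, -0.0], [0.0, -0.001, -1.0]]
wrist_force: [0.5, -0.1, -0.7]
grip_width: 0.694
gripper_force: 54.4
```

Emit:
play_rows(
  series=[
    [[50,0,0,-1.3,0,0,0],[50,-0.6,0,-2.4,0,0,0],[50,-1.8,0,-2.4,0,0,0],[50,-3.2,0,-2.4,0,0,0],[50,-4.6,0,-2.4,0,0,0],[50,-6,0,-2.4,0,0,0],[50,-7.2,-0.04,-2.4,0,0,0],[50,-7.88,-0.04,-2.4,0,0,0]],
  ],
)

```text
clock: 32.3
tcp_pos: [0.5234, -0.3058, 0.0926]
eef_rot: [[-0.239, 0.971, 0.0], [0.971, 0.239, -0.002], [-0.002, -0.0, -1.0]]
wrist_force: [0.0, 0.6, -0.4]
grip_width: 0.696
gripper_force: 54.6
```

Emit:
play_rows(
  series=[
    [[50,0,0,0,0,0,0],[50,0,0,0,0,0,0],[50,0,0,0.3,0,0,0],[50,0,0,0.7,0,0,0],[50,0,0,1.1,0,0,0],[50,0,0,1.3,0,0,0],[50,0,0,1.3,0,0,0],[50,0,0,1.3,0,0,0]],
  ],
)

```text
clock: 33.3
tcp_pos: [0.5241, -0.303, 0.04]
eef_rot: [[-0.241, 0.97, 0.001], [0.97, 0.241, -0.0], [-0.001, 0.0, -1.0]]
wrist_force: [0.6, 0.4, -1.1]
grip_width: 0.696
gripper_force: 54.6
```

```bash
python3 snap.py 14 wrist scene; python3 - <<'E'
from obj import *
W=np.load('wrist14.npz');h=cv2.cvtColor(W['frame'],cv2.COLOR_RGB2HSV)
# where the rim corners of tray_two should be, from the estimate
c,s=np.cos(np.radians(-5.5)),np.sin(np.radians(-5.5));R=np.array([[c,-s],[s,c]])
def Q(l,z): 
    p=np.array([519,-348.5])+R@np.array(l); return proj(W,np.r_[p/1000,z])[0]
for l in((-52,-100),(52,-100),(-52,100),(52,100)): print('corner',l,Q(l,.014).round(0))
for l in((-42,46),(42,46),(0,88),(-32,-50),(32,-50),(0,-82),(0,-18)): print('cut edge',l,Q(l,.014).round(0))
# tape top outline
m=(h[...,1]>50).astype(np.uint8)
for r in range(60,300,20): print(r,[int(x) for x in np.flatnonzero(np.diff(m[r].astype(int)))])
E
```

```text
33.3 [ 0.5241 -0.303   0.04  ] [[-0.241, 0.97, 0.001], [0.97, 0.241, -0.0], [-0.001, 0.0, -1.0]] [ -5.  38.  40. 108. -34.  46.  68.] 0.6958346028453452 54.596698715613456 [ 0.6  0.4 -1.1]
corner (-52, -100) [147. 380.]
corner (52, -100) [279. 417.]
corner (-52, 100) [225. 115.]
corner (52, 100) [389. 174.]
cut edge (-42, 46) [216. 205.]
cut edge (42, 46) [340. 246.]
cut edge (0, 88) [302. 164.]
cut edge (-32, -50) [191. 333.]
cut edge (32, -50) [276. 358.]
cut edge (0, -82) [221. 380.]
cut edge (0, -18) [248. 309.]
60 []
80 []
100 []
120 [219, 250]
140 [213, 305]
160 [207, 361]
180 [201, 388]
200 [195, 379]
220 [189, 370]
240 [183, 361]
260 [177, 192, 204, 207, 208, 347, 350, 352]
280 [195, 197, 198, 199, 200, 201, 202, 354]
```

Tray_two's edges match the prediction within 2–3 mm (11 mm clearance available). Lower and release.

Emit:
play_rows(
  series=[
    [[50,0,0,0.4,0,0,0],[50,0,0,0.8,0,0,0],[50,0,0,1.1,0,0,0],[50,0,0,1.3,0,0,0],[50,0,0,1.4,0,0,0],[50,0,0,1.45,0,0,0],[50,0,0,1.45,0,0,0],[50,0,0,1.45,0,0,0]],
  ],
)

```text
clock: 34.4
tcp_pos: [0.5238, -0.3027, -0.0174]
eef_rot: [[-0.241, 0.97, 0.0], [0.97, 0.241, 0.001], [0.0, 0.0, -1.0]]
wrist_force: [-2.3, 2.3, 6.6]
grip_width: 0.696
gripper_force: 55.4
```

Emit:
play_rows(
  series=[
    [[80,0,0,0,0,0,0],[80,0,0,0,0,0,0],[80,0,0,0,0,0,0],[80,0,0,-0.1,0,0,0],[80,0,0,-0.7,0,0,0],[80,0,0,-1.7,0,0,0],[80,0,0,-3,0,0,0],[80,0,0,-4.3,0,0,0]],
  ],
)

```text
clock: 35.4
tcp_pos: [0.5236, -0.3025, 0.1554]
eef_rot: [[-0.241, 0.97, -0.0], [0.97, 0.241, 0.0], [0.0, -0.0, -1.0]]
wrist_force: [0.8, 0.2, -0.4]
grip_width: 0.937
gripper_force: 0.0
```

Emit:
play_rows(
  series=[
    [[80,1.4,0.1,0,0,0,0],[80,2.8,0.2,0,0,0,0],[80,4.2,0.3,0,0,0,0],[80,5.6,0.4,0,0,0,0],[80,7,0.5,0,0,0,0],[80,8.4,0.6,0,0,0,0],[80,9.7,0.65,0,0,0,0],[80,10.72,0.65,0,0,0,0]],
  ],
)

```text
clock: 36.4
tcp_pos: [0.445, 0.1221, 0.154]
eef_rot: [[-0.243, 0.97, 0.0], [0.97, 0.243, 0.001], [0.001, 0.0, -1.0]]
wrist_force: [0.3, -1.3, -0.4]
grip_width: 0.938
gripper_force: 0.0
```

Emit:
play_rows(
  series=[
    [[80,0,0,0,0,0,0],[80,0,0,0,0,0,0],[80,0,0,0,0,0,0],[80,0,0,0.2,0,0,0],[80,0,0,0.5,0,0,0],[80,0,0,0.5,0,0,0],[80,0,0,0.5,0,0,0],[80,0,0,0.5,0,0,0]],
  ],
)

```text
clock: 37.4
tcp_pos: [0.4458, 0.1199, 0.1339]
eef_rot: [[-0.242, 0.97, 0.0], [0.97, 0.242, 0.0], [0.0, 0.0, -1.0]]
wrist_force: [0.4, -0.3, -0.2]
grip_width: 0.937
gripper_force: 0.0
```

```bash
python3 snap.py 15 wrist scene top; python3 - <<'E'
from obj import *
W=np.load('wrist15.npz');S=np.load('scene15.npz')
p=proj(W,[.446,.12,.03])[0].astype(int);print(p)
c=blob(W,(p[0]-55,p[1]-55,p[0]+55,p[1]+50),'light');print(cen(c),c.min(0),c.max(0))
for n in('wrist1','wrist2'):
    V=np.load(n+'.npz');c2=cen(blob(V,(335,90,387,140) if n=='wrist2' else (108,74,165,124),'light'));print(tri(W,cen(c),V,c2))
# tape roll in tray_two: ring in top view
T=np.load('top15.npz')
q=proj(T,[.5234,-.3027,.042])[0];print('tape expected',q, T['frame'][int(q[1])-16:int(q[1])+17:4,int(q[0])-16:int(q[0])+17:4].mean(2).astype(int))
E
```

```text
37.4 [0.4458 0.1199 0.1339] [[-0.242, 0.97, 0.0], [0.97, 0.242, 0.0], [0.0, 0.0, -1.0]] [-66.  17.  52. 124. -18.  47.  11.] 0.9365473527525936 0.0 [ 0.4 -0.3 -0.2]
[279 196]
[289.8888 199.3956] [247.125 157.125] [333.375 245.375]
[[0.4503 0.1269 0.0517 0.0068]]
[[0.45   0.1195 0.0338 0.0096]]
tape expected [404.8089 223.9741] [[111 110 109 109 109 108 107 107 109]
 [129 128 129 130 130 128 128 127 108]
 [129 128 130  93  36  81 130 127 109]
 [129  73 124 123 122  31  66 130 107]
 [130  75  92 124 129 119  29 130 107]
 [120  52 131 126 128 119  88 130 107]
 [128  55  66 131 109 126 130 125 103]
 [129 128  55  53  61  61 122 126  94]
 [128 129 127 126 125 125 125 127  77]]
```

The blob leaked past the mat edge there, so that reading is void; the earlier three-view estimate (0.4455, 0.120) agrees within 1 mm, and the tape ring shows in tray_two. Grasp the small dome.

Emit:
play_rows(
  series=[
    [[80,0,0,0.7,0,0,0],[80,0,0,1.6,0,0,0],[80,0,0,2.5,0,0,0],[80,0,0,3.3,0,0,0],[80,0,0,3.8,0,0,0],[80,0,0,3.98,0,0,0],[80,0,0,3.98,0,0,0],[80,0,0,3.98,0,0,0]],
  ],
)

```text
clock: 38.55
tcp_pos: [0.4462, 0.1201, -0.0248]
eef_rot: [[-0.242, 0.97, 0.001], [0.97, 0.242, 0.001], [0.0, 0.001, -1.0]]
wrist_force: [-0.2, -0.5, -0.7]
grip_width: 0.94
gripper_force: 0.0
```

Emit:
play_rows(
  series=[
    [[35,0,0,0,0,0,0],[35,0,0,0,0,0,0],[35,0,0,0,0,0,0],[35,0,0,0,0,0,0],[35,0,0,0,0,0,0],[35,0,0,0,0,0,0],[35,0,0,-0.2,0,0,0],[35,0,0,-0.5,0,0,0]],
  ],
  squeeze=60,
)

```text
clock: 39.55
tcp_pos: [0.4453, 0.1197, -0.005]
eef_rot: [[-0.241, 0.97, -0.001], [0.97, 0.241, -0.0], [-0.0, -0.001, -1.0]]
wrist_force: [-0.4, -0.6, -2.1]
grip_width: 0.539
gripper_force: 62.0
```

Emit:
play_rows(
  series=[
    [[35,0,0,-1.3,0,0,0],[35,-0.8,-0.1,-2.5,0,0,0],[35,-2.2,-0.25,-2.6,0,0,0],[35,-3.6,-0.4,-2.6,0,0,0],[35,-5,-0.55,-2.6,0,0,0],[35,-6.4,-0.7,-2.6,0,0,0],[35,-7.8,-0.9,-2.6,0,0,0],[35,-9.2,-1.05,-2.6,0,0,0]],
  ],
)

```text
clock: 40.55
tcp_pos: [0.4936, -0.2491, 0.0991]
eef_rot: [[-0.242, 0.97, 0.0], [0.97, 0.242, 0.0], [0.0, 0.0, -1.0]]
wrist_force: [0.9, 0.1, -0.9]
grip_width: 0.537
gripper_force: 62.1
```

Emit:
play_rows(
  series=[
    [[35,-1.3,-0.15,0,0,0,0],[35,-2.6,-0.3,0,0,0,0],[35,-3.74,-0.4,0,0,0,0],[35,-3.74,-0.4,0,0,0,0],[35,-3.74,-0.4,0.4,0,0,0],[35,-3.74,-0.4,1,0,0,0],[35,-3.74,-0.4,1.4,0,0,0],[35,-3.74,-0.4,1.4,0,0,0]],
  ],
)

```text
clock: 41.55
tcp_pos: [0.5136, -0.3945, 0.0408]
eef_rot: [[-0.243, 0.97, -0.003], [0.97, 0.243, 0.002], [0.003, -0.002, -1.0]]
wrist_force: [0.9, -0.4, -0.5]
grip_width: 0.535
gripper_force: 62.1
```

```bash
python3 snap.py 16 wrist top scene; python3 - <<'E'
from obj import *
W=np.load('wrist16.npz');h=cv2.cvtColor(W['frame'],cv2.COLOR_RGB2HSV)
c,s=np.cos(np.radians(-5.5)),np.sin(np.radians(-5.5));R=np.array([[c,-s],[s,c]])
def Q(l,z): 
    p=np.array([518,-347])+R@np.array(l); return proj(W,np.r_[p/1000,z])[0]
for l in((-52,-100),(52,-100),(-52,100),(52,100)): print('corner',l,Q(l,.014).round(0))
m=(h[...,1]>50).astype(np.uint8)
for r in range(0,260,20): print(r,[int(x) for x in np.flatnonzero(np.diff(m[r].astype(int)))])
E
```

```text
41.55 [ 0.5136 -0.3945  0.0408] [[-0.243, 0.97, -0.003], [0.97, 0.243, 0.002], [0.003, -0.002, -1.0]] [  5.  41.  39. 102. -33.  49.  74.] 0.5351762982265621 62.08335336763412 [ 0.9 -0.4 -0.5]
corner (-52, -100) [180. 271.]
corner (52, -100) [325. 317.]
corner (-52, 100) [281. -64.]
corner (52, 100) [463.  13.]
0 [258, 287, 290, 291, 295, 296, 312, 314, 315, 316, 317, 319, 322, 325, 326, 328, 329, 432]
20 [252, 280, 305, 306, 318, 324, 368, 373, 380, 464]
40 [246, 274, 294, 299, 321, 371, 422, 455]
60 [240, 268, 270, 287, 304, 386, 414, 445]
80 [234, 284, 299, 306, 310, 314, 319, 321, 324, 325, 326, 327, 332, 335, 337, 389, 405, 436]
100 [228, 286, 302, 383, 393, 394, 395, 427]
120 [222, 299, 316, 367, 380, 418]
140 [216, 409]
160 [210, 400]
180 [204, 391]
200 [198, 381]
220 [193, 251, 307, 372]
240 [186, 233, 324, 363]
```

Emit:
play_rows(
  series=[
    [[35,0,0,0.4,0,0,0],[35,0,0,0.9,0,0,0],[35,0,0,1.2,0,0,0],[35,0,0,1.4,0,0,0],[35,0,0,1.5,0,0,0],[35,0,0,1.55,0,0,0],[35,0,0,1.55,0,0,0],[35,0,0,1.55,0,0,0]],
  ],
)

```text
clock: 42.7
tcp_pos: [0.5141, -0.3966, -0.0184]
eef_rot: [[-0.241, 0.97, 0.0], [0.97, 0.241, 0.001], [0.0, 0.0, -1.0]]
wrist_force: [-2.5, 2.6, 5.9]
grip_width: 0.535
gripper_force: 62.8
```

Emit:
play_rows(
  series=[
    [[65,0,0,0,0,0,0],[65,0,0,0,0,0,0],[65,0,0,0,0,0,0],[65,0,0,-0.1,0,0,0],[65,0,0,-0.7,0,0,0],[65,0,0,-1.7,0,0,0],[65,0,0,-3,0,0,0],[65,0,0,-4.4,0,0,0]],
  ],
)

```text
clock: 43.7
tcp_pos: [0.514, -0.3966, 0.1596]
eef_rot: [[-0.241, 0.971, 0.001], [0.971, 0.241, -0.0], [-0.001, 0.0, -1.0]]
wrist_force: [1.2, -0.2, 0.2]
grip_width: 0.755
gripper_force: 0.0
```

Emit:
play_rows(
  series=[
    [[65,0.5,0,-0.7,0,0,0],[65,1,0,-1.4,0,0,0],[65,1.5,0,-2.1,0,0,0],[65,2,0,-2.8,0,0,0],[65,2.5,0,-3.5,0,0,0],[65,2.5,0,-3.5,0,0,0],[65,2.5,0,-3.5,0,0,0],[65,2.5,0,-3.5,0,0,0]],
  ],
)

```text
clock: 44.7
tcp_pos: [0.4895, -0.2998, 0.2959]
eef_rot: [[-0.241, 0.971, -0.001], [0.971, 0.241, 0.0], [0.0, -0.001, -1.0]]
wrist_force: [-0.3, 0.1, -1.1]
grip_width: 0.761
gripper_force: 0.0
```

```bash
python3 snap.py 17 wrist top scene; python3 - <<'E'
from obj import *
W=np.load('wrist17.npz');T=np.load('top17.npz');S=np.load('scene17.npz')
# change against the first picture at the bystanders
for n,f,g in(('top',T,np.load('top0.npz')),('scene',S,np.load('scene0.npz'))):
    d=np.abs(f['frame'].astype(int)-g['frame']).max(2)
    for k,p in dict(jar=(.4476,-.118,.03),cork=(.5585,.1208,.02)).items():
        q=proj(f,p)[0].astype(int); print(n,k,q,np.median(d[q[1]-8:q[1]+9,q[0]-8:q[0]+9]))
# circles in the wrist view of tray_two
g=cv2.cvtColor(W['frame'],cv2.COLOR_RGB2GRAY)
for name,p,z,r in(('domeS',(.5135,-.397),.018,.024),('tape',(.5236,-.3025),.042,.031)):
    q=proj(W,[*p,z])[0];e=proj(W,[p[0],p[1]+r,z])[0];rp=np.linalg.norm(e-q)
    a,b=max(int(q[0]-1.8*rp),0),max(int(q[1]-1.8*rp),0); roi=g[b:int(q[1]+1.8*rp),a:int(q[0]+1.8*rp)]
    C=cv2.HoughCircles(cv2.medianBlur(roi,3),cv2.HOUGH_GRADIENT,1,20,param1=80,param2=12,minRadius=int(rp*.85),maxRadius=int(rp*1.2))
    print(name,'expected',q,rp); 
    if C is not None:
        for x,y,rr in C[0][:3]: print('  found',x+a,y+b,rr,plane(W,[x+a,y+b],z)[0])
E
```

```text
44.7 [ 0.4895 -0.2998  0.2959] [[-0.241, 0.971, -0.001], [0.971, 0.241, 0.0], [0.0, -0.001, -1.0]] [-16.  18.  53.  99. -15.  71.  55.] 0.7613413613925337 0.0 [-0.3  0.1 -1.1]
top jar [332 264] 11.0
top cork [228 230] 11.0
scene jar [278 156] 4.0
scene cork [307 233] 6.0
domeS expected [279.4427 233.3348] 15.776102018949006
  found 279.5 231.5 17.4 [ 0.5129 -0.3942  0.018 ]
tape expected [304.3852 175.8244] 23.993175826792466
  found 305.5 178.5 25.2 [ 0.5259 -0.3056  0.042 ]
```

Both tray_two items are found where placed (within 3 mm), the jar and cork are unmoved, and the arm is clear.

```bash
python3 -c "
from station import ctrl
print(ctrl.hand_in())"
```

```text
the job is handed in; nothing more can be done
None
```

Both kits are made up in the order asked and handed in at 44.7 s, every item set down in its cut-out under light contact and released cleanly, jar and cork left where they stood; the two tray_two items were checked at the end by circle fits rather than by eye, because my 14 pictures were used up.

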